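Put the garlic away in the roll-top bin

TASK

Put the whole garlic bulb into the wooden roll-top vegetable bin, then roll the slatted cover fully shut over it.

Things in the scene. Friction and masses are not known exactly. Their poses are not given: they have to be found in the camera images.
- garlic_mid (a point): The whole garlic bulb, off-white, 56 mm across and high, narrower at the top, about 35 g, upright and loose on the worktop right of the bin; this point is its centre, 28 mm above its underside. Its neighbours, a lemon and half a red onion, may stand in each other's places.
- bin_place (a point): Spot for the bulb on the bin floor, 20 mm above the worktop; x to the bin's rear, y along its width, z up. Bin: fixed, light wood, a half-cylinder lying flat, 292 deep, 278 wide (250 inside), 161 mm high, front to the robot's right. It opens from the sill (51 mm ahead of this point, top 66 mm over the worktop) to the cover's edge (about 60 mm behind). Cover axis: along y, 60 mm behind, 5 below.
- cover (a joint): The slatted cover of darker wood, a curved shell of 129 mm outer radius that rolls round the axis given at bin_place. 0 = fully shut, front edge down on the sill; 1.2 rad = fully open, rolled back under the fixed rear hood (outer radius 140 mm). Starts nearly open, stays where it is left, takes about 1 to 5 N at the handle, stops at both ends.
- cover_handle (a point): Middle of the cover's handle, a round steel bar 10 mm thick, 140 mm long along the bin's y, with 31 mm free under it. It circles the axis at 165 mm: at cover angle q it stands 165 cos(q + 0.476) mm in front of and 165 sin(q + 0.476) mm above it (on top when open, at the front when shut). Pinch it from above, or push it with closed fingertips from behind, then from above.
Not all that is in view belongs to the job. What is shaped like the part that bears garlic_mid but purple is not meant.

How it is judged:
By the outcome, as a careful person would: the job done as asked, in the order asked, and still so for the second after the job is handed in, with the robot touching nothing.
It also fails if it takes over 48 s, if anything falls off the work surface, if the arm or the gripper's body presses on something with over 40 N, if the wrist force passes 120 N, or if a joint passes its speed limit or range.

ROBOT

A 6-joint arm with a two-finger parallel gripper is mounted at the origin on a cart in front of the work surface, level with it; the furniture and walls round the work are solid. World frame = base frame: x ahead of the robot, y to its left, z up, the work surface at z = 0. Lengths are in mm, angles in rad, forces in N, time in s.
With the tool pointing down it reaches from about 250 to 800 mm from the base axis. Payload 8.5 kg.
Tool frame: the origin (TCP) lies on the mounting face of the last link; the fingertips stand 173 mm ahead of it and the grasp point (between the pads) lies 155 mm ahead of it (bot.finger_overhang is the z of the fingertips in the tool frame, in mm); z points along the fingers, y is the direction in which the jaws open and shut (so a half turn about z gives the same grasp; the last joint's range is limited). The gripper opens to 85 mm and grips with 20 to 120 N. Pads are 22 mm wide; open, the fingers measure 114 mm over their backs; the gripper's body (76 mm by 85 mm) begins 54 mm behind the grasp point. The pads swing forward as they close: fully open they stand 13 mm farther back than shut.
Start: joints at [1.265, 0.238, -0.013, 1.319, 0, 1.571], TCP at [158.045, 500.619, 404.676] pointing down, gripper open.
Joint ranges: [-2.66, 2.66], [-1.03, 1.9], [-1.14, 1.46], [-1.82, 2.27], [-1.45, 1.34], [-3.14, 3.14]. Speed limits (rad/s): [2.22, 2.22, 2.79, 3.14, 3.14, 3.14].

INTERFACE

Orientations are given as a rotation vector (axis times angle).
In Python, from workcell import sensors, cams, ticket, bot gives the robot as it stands.
- The arm moves only by the tool carry_out, never from a script. Its argument "moves" is one flat list of numbers, 7 for each row, row after row: the shift along the tool's x, y, z in mm, then the turn, a rotation vector about the tool's x, y, z in rad, then the opening in per cent of the stroke, from 0 (shut) to 100 (fully open). A call has exactly 10 rows; each row is the pose to reach, as a shift and turn from the pose commanded when the call began, along the tool's axes at that moment; what a row does not reach only later rows make up. A row lasts 1/12 s, in which the tool goes at most 41.7 mm and 7.16 degrees, less where a joint would pass 70% of its speed; a pose out of reach is approached as far as the arm can. A call with a gripper value outside its range is refused whole. The fingers move at their own pace and stop on an object; "grip_force" is the grip in N (left out, the last holds). Time passes only in rows, so rows that repeat a pose let the fingers close, or fill a call up. It gives the time, the measured TCP pose, the force and the opening at its end, in the units of the state.
- sensors.sense(): the state, without advancing time (a new reading comes with each control period).
- cams.grab_frame(name): name is "scene" or "top" or "wrist"; returns the picture (420x560x3 uint8, blue, green, red); there is no depth.
- cams.camera_model(name): a dict with "fx", "fy", "cx", "cy" (pixels), "xyz" and "rotation" of the camera in the world; the wrist camera has in their place "tool_from_camera" (4x4, takes a point from camera to tool coordinates, whose origin is the TCP and whose axes are the flange's). Camera axes: x right, y up, looking along -z (the intrinsics and any distortion apply to the point x, -y, -z); pixel columns grow to the right and rows downward; lengths in mm; the calibration is good to about 2 mm. The wrist camera is an equidistant fisheye: a pixel r from the principal point sees the ray r / f radians off the axis. A picture is of the moment at which its call begins: read the wrist's pose just before it. camera_model takes no time and is no camera call.
- ticket.finish_job(): hands the job in, once; it reports no verdict.
The state is a dict: "clock": time; "joint_positions": joint angles; "joint_vel": joint speeds; "effort": joint torques, N m; "tool_pos": TCP position; "tcp_rot": TCP orientation; "contact_force": force on the tool from outside, world axes, zero at the start; "torque": the same for the moment, N m; "width": finger opening in mm.
Only numpy, scipy, OpenCV 4.12 (cv2) and the standard library are available. Lean on these libraries where they do the work, as an engineer would, in place of code of your own. Each camera call takes 0.05 s, during which the arm holds its last target.

## Working session

There is one attempt and no reset: what is moved stays moved. The work goes in short steps, Python scripts to look and compute and a tool call to move; the robot and the scene stay as the last step left them, time stands still between calls to the robot, and variables do not carry over. Pictures are saved under pics/ and viewed, and the job is handed in when it is done.

Besides the shell and the picture viewer there is one more tool, called after ">>>" as name(argument=value, ...) on one line, values as JSON. carry_out: Moves the arm, as the interface text tells. Its arguments: {"type":"object","properties":{"moves":{"type":"array"},"grip_force":{"type":"number"}},"required":["moves"]}

```bash
mkdir -p pics; ls
python3 - <<'E'
from workcell import sensors, cams, ticket, bot
import cv2
s=sensors.sense(); print(s['clock'],s['tool_pos'],s['tcp_rot'],s['width'],s['joint_positions'])
for n in ['scene','top','wrist']:
    cv2.imwrite(f'pics/{n}0.png',cams.grab_frame(n)); print(n,cams.camera_model(n))
E
```

```text
pics
0.0 [158.01218858 500.48675484 404.07270128] [-4.78502776e-01 -3.10470480e+00  2.20421237e-03] 85.49499455626861 [ 1.26497998e+00  2.38782060e-01 -1.42646870e-02  1.31917153e+00
  1.32107257e-05  1.57081720e+00]
scene {'fx': 500.44666055820886, 'fy': 500.44666055820886, 'cx': 284.84635618310426, 'cy': 216.8846475825589, 'xyz': array([  160.02048408, -1094.66594951,   808.61918823]), 'rotation': array([ 0.97518376, -0.13761846, -0.25680617])}
top {'fx': 450.8883353797364, 'fy': 450.8883353797364, 'cx': 282.02829314581913, 'cy': 214.4531509265296, 'xyz': array([ 338.11036438,  -81.81438686, 1056.56849315]), 'rotation': array([ 0.10498686, -0.12191682, -1.5842391 ])}
wrist {'fx': 325.19226210127806, 'fy': 325.19226210127806, 'cx': 275.8261813173839, 'cy': 210.7953209098316, 'tool_from_camera': array([[-7.61469752e-05,  9.58365098e-01,  2.85545677e-01,
         7.19518057e+01],
       [ 9.99999997e-01,  6.45089356e-05,  5.01631217e-05,
         3.69407124e-01],
       [ 2.96543373e-05,  2.85545680e-01, -9.58365099e-01,
         3.00099128e+01],
       [ 0.00000000e+00,  0.00000000e+00,  0.00000000e+00,
         1.00000000e+00]])}
```

View pics/scene0.png

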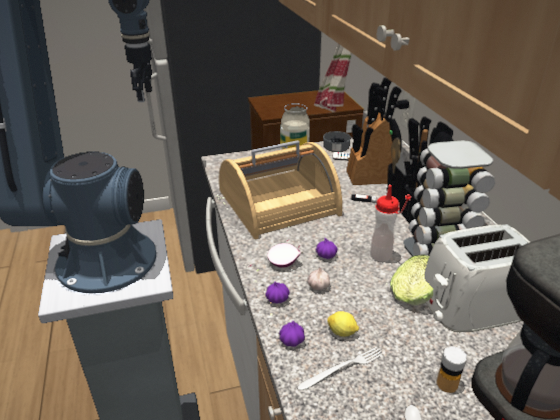

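View pics/top0.png

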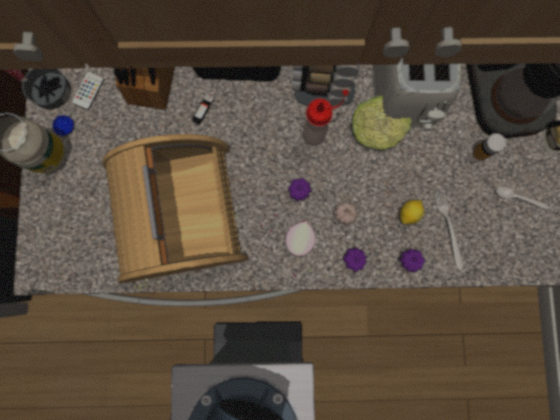

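View pics/wrist0.png

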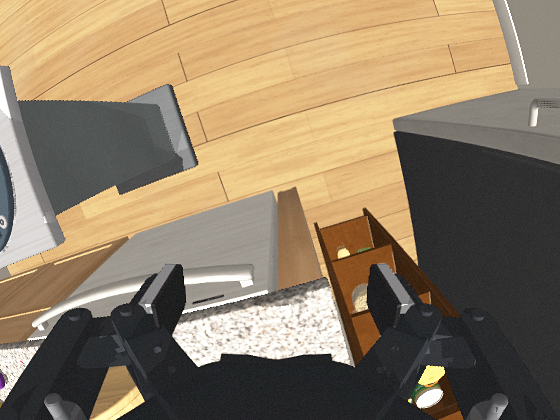

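Candidates in top view: off-white bulb (345,213), purple bulbs (300,189), (355,260) and (412,261), onion half (300,238), lemon (412,211). I choose (345,213), which is (318,279) in the scene view. Next is the close crop and measuring.

```bash
cat > h.py <<'E'
import numpy as np,cv2,json
from scipy.spatial.transform import Rotation as R
from workcell import sensors, cams, ticket, bot
def ray(n,u,v):
    m=cams.camera_model(n); d=np.array([(u-m['cx'])/m['fx'],-(v-m['cy'])/m['fy'],-1.])
    return np.array(m['xyz']),R.from_rotvec(m['rotation']).apply(d/np.linalg.norm(d))
def onz(n,u,v,z):
    o,d=ray(n,u,v); return o+d*(z-o[2])/d[2]
def tri(a,b):
    o1,d1=ray('top',*a);o2,d2=ray('scene',*b)
    A=np.stack([d1,-d2],1);t=np.linalg.lstsq(A,o2-o1,rcond=None)[0]
    p,q=o1+d1*t[0],o2+d2*t[1]; return (p+q)/2,np.linalg.norm(p-q)
def proj(n,p):
    m=cams.camera_model(n);c=R.from_rotvec(m['rotation']).inv().apply(np.array(p)-m['xyz'])
    return m['cx']-m['fx']*c[0]/c[2],m['cy']+m['fy']*c[1]/c[2]
E
python3 - <<'E'
from h import *
t=cv2.imread('pics/top0.png');s=cv2.imread('pics/scene0.png')
a=cv2.resize(t[120:290,90:260],None,fx=3.5,fy=3.5,interpolation=2);cv2.imwrite('pics/c_bt.png',a)
a=cv2.resize(s[130:240,200:360],None,fx=4.8,fy=4.8,interpolation=2);cv2.imwrite('pics/c_bs.png',a)
a=np.hstack([cv2.resize(t[183:243,315:375],(400,400)),cv2.resize(s[249:309,288:348],(400,400))]);cv2.imwrite('pics/c_g.png',a)
p,e=tri((345,213),(318,279.5));print(p,e,onz('top',345,213,28),onz('scene',318,279.5,28))
E
```

```text
[ 488.87798818 -240.73114468   19.87792291] 1.4743142815289707 [ 488.4190548  -239.65912738   28.        ] [ 484.73706156 -249.50783915   28.        ]
```

View pics/c_bt.png

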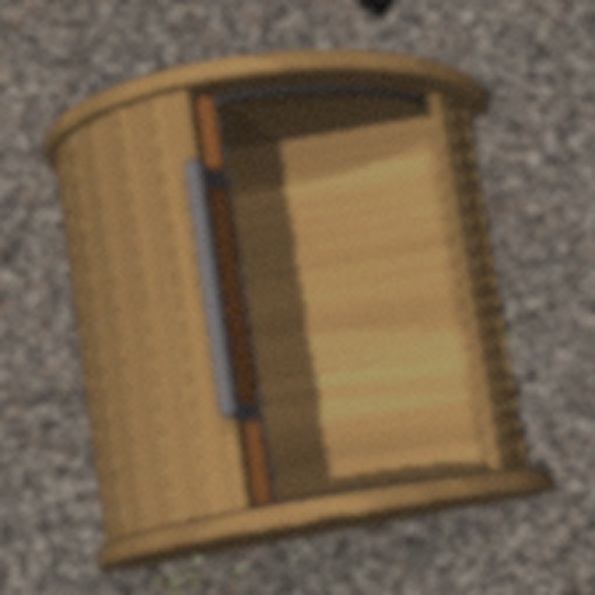

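View pics/c_bs.png

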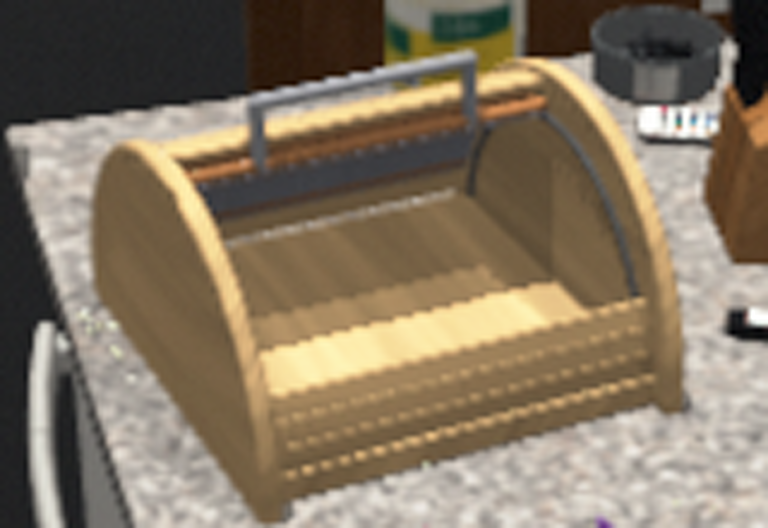

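View pics/c_g.png

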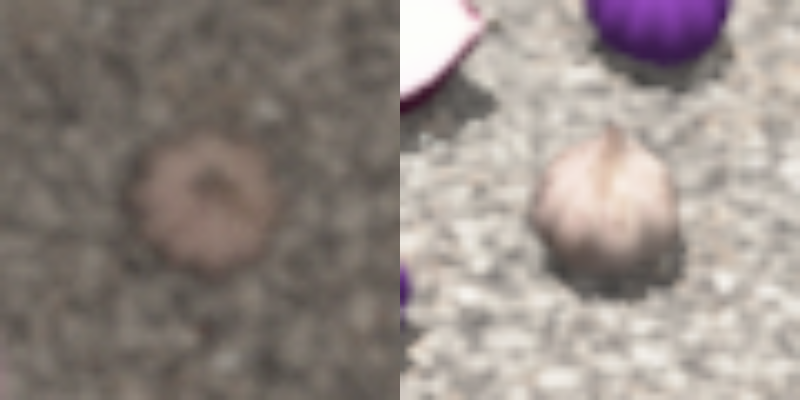

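Run:
```python
from h import *
T=lambda x,y:(90+(x+.5)/3.5-.5,120+(y+.5)/3.5-.5)
S=lambda x,y:(200+(x+.5)/4.8-.5,130+(y+.5)/4.8-.5)
a,e1=tri(T(228,410),S(258,102));b,e2=tri(T(195,165),S(470,60))
print('handle',a,e1,b,e2,np.linalg.norm(a-b)); y=(b-a)/np.linalg.norm(b-a);h=(a+b)/2
ang=np.arctan2(y[1],y[0]);print('mid',h,'y dir',y,np.degrees(ang))
print('scene@z',onz('scene',*S(258,102),184),onz('scene',*S(470,60),184),'top',onz('top',*T(228,410),184),onz('top',*T(195,165),184))
for n,p,q in [('sill top',T(432,110),T(488,465)),('side panel base far, front',T(490,100),T(548,482))]:
    print(n,onz('top',*p,66),onz('top',*q,66))
print('sill scene',onz('scene',*S(268,395),66),onz('scene',*S(642,298),66))
print('bin front corners z0 scene',onz('scene',*S(268,520),0),onz('scene',*S(675,410),0))
print('garlic',tri((346,213.4),(318.8,280)))
t=cv2.cvtColor(cv2.imread('pics/top0.png'),6)
# rear edges at top base: 
print('rear base',onz('top',*T(108,565),0),onz('top',*T(50,160),0))
print('front base',onz('top',*T(550,485),0),onz('top',*T(488,105),0))
```

```text
handle [426.23490902 155.66196851 180.25337062] 1.986340746513559 [565.04497438 178.19954021 179.14776505] 1.0723753514976284 140.6321398012753
mid [495.6399417  166.93075436 179.70056783] y dir [ 0.98704368  0.16025904 -0.00786168] 9.22221962265817
scene@z [425.63628818 148.11579541 184.        ] [561.34905379 168.3014487  184.        ] top [424.88296567 154.81801251 184.        ] [564.32715277 176.67735208 184.        ]
sill top [629.18214677  59.82172506  66.        ] [399.42443746  23.72444171  66.        ]
side panel base far, front [635.32279597  22.3631316   66.        ] [388.1921688 -13.7385317  66.       ]
sill scene [397.35304815  19.09017655  66.        ] [638.20191698  60.99481889  66.        ]
bin front corners z0 scene [388.59116191  -8.84287135   0.        ] [653.02876223  33.3872603    0.        ]
garlic (array([ 488.90836809, -243.23604725,   20.14801841]), np.float64(0.6464926378855217))
rear base [341.75710383 281.32029903   0.        ] [617.00284494 330.27403312   0.        ]
front base [389.51328087 -10.52351038   0.        ] [651.58174257  30.68473925   0.        ]
```

```bash
cat > plan.py <<'E'
import numpy as np,json,sys
from scipy.spatial.transform import Rotation as R
# cmd pose kept in cmd.json: pos, yaw(deg) of tool x (tool down)
def rot(yaw):
    c,s=np.cos(np.radians(yaw)),np.sin(np.radians(yaw))
    return np.array([[c,s,0],[s,-c,0],[0,0,-1]])
def goto(pos,yaw,n):
    """straight segment in n rows from json pose; prints end shift & turn in tool axes"""
    c=json.load(open('cmd.json'));M=rot(c['yaw'])
    d=M.T@(np.array(pos)-c['pos']);t=-np.radians((yaw-c['yaw']+180)%360-180)
    print('shift',np.round(d,1),'turn z',round(t,4),'per row',np.round(d/n,2),round(t/n,4),'norm/row',round(np.linalg.norm(d)/n,1))
def did(d,t):
    c=json.load(open('cmd.json'));M=rot(c['yaw'])
    c['pos']=list(np.array(c['pos'])+M@np.array(d,float));c['yaw']-=float(np.degrees(t));json.dump(c,open('cmd.json','w'));print('cmd',np.round(c['pos'],1),round(c['yaw'],2))
E
python3 - <<'E'
import json
from plan import *
json.dump(dict(pos=[158.045,500.619,404.676],yaw=72.48+90),open('cmd.json','w'))
goto([489,-243,404.7],279.2,25)
E
```

```text
shift [-539.5 -609.5   -0. ] turn z -2.0371 per row [-21.58 -24.38  -0.  ] -0.0815 norm/row 32.6
```

>>> carry_out(moves=[-21,-24,0,0,0,-0.08,100,-42,-48,0,0,0,-0.16,100,-63,-72,0,0,0,-0.24,100,-84,-96,0,0,0,-0.32,100,-105,-120,0,0,0,-0.4,100,-126,-144,0,0,0,-0.48,100,-147,-168,0,0,0,-0.56,100,-168,-192,0,0,0,-0.64,100,-189,-216,0,0,0,-0.72,100,-210,-240,0,0,0,-0.8,100])

```text
clock: 0.98
tool_pos: [286.1, 207.1, 404.7]
tcp_rot: [-0.775, 3.044, -0.0]
contact_force: [0.0, -0.3, -0.4]
width: 85.5
```

Run:
```python
from h import *
from plan import *
did([-210,-240,0],-.8);s=sensors.sense();print(s['tool_pos'],R.from_rotvec(s['tcp_rot']).as_matrix()[:,0],s['joint_positions'])
goto([489,-243,404.7],279.2,15)
```

```text
cmd [286.1 208.5 404.7] 208.32
[286.12855274 207.05745511 404.68386807] [-8.78245723e-01 -4.78209626e-01 -5.78925427e-05] [ 6.26446341e-01 -5.86678418e-02 -3.49425820e-01  1.27998760e+00
 -5.92755449e-05  1.27831341e-01]
shift [  35.5 -493.8   -0. ] turn z -1.2371 per row [  2.37 -32.92  -0.  ] -0.0825 norm/row 33.0
```

>>> carry_out(moves=[2,-33,0,0,0,-0.08,100,5,-66,0,0,0,-0.16,100,7,-99,0,0,0,-0.24,100,9,-132,0,0,0,-0.32,100,12,-165,0,0,0,-0.4,100,14,-198,0,0,0,-0.48,100,17,-231,0,0,0,-0.56,100,19,-264,0,0,0,-0.64,100,21,-297,0,0,0,-0.72,100,24,-330,0,0,0,-0.8,100])

```text
clock: 1.82
tool_pos: [421.7, -95.1, 404.7]
tcp_rot: [-1.899, 2.503, -0.0]
contact_force: [1.2, -0.3, -0.5]
width: 85.7
```

Run:
```python
from h import *
from plan import *
did([24,-330,0],-.8);s=sensors.sense();print(s['tool_pos'],R.from_rotvec(s['tcp_rot']).as_matrix()[:,0],s['joint_positions'])
goto([489,-243,344.7],279.2,7)
```

```text
cmd [421.5 -93.4 404.7] 254.15
[421.74159297 -95.13023003 404.65415632] [-2.69588937e-01 -9.62975496e-01  8.46441626e-06] [-2.21848546e-01  7.93948468e-02 -2.09324448e-01  1.28200173e+00
 -1.23281324e-05 -1.51967874e+00]
shift [ 125.5 -105.8   60. ] turn z -0.4371 per row [ 17.93 -15.12   8.57] -0.0624 norm/row 25.0
```

>>> carry_out(moves=[18,-15,8,0,0,-0.06,100,36,-30,16,0,0,-0.12,100,54,-45,25,0,0,-0.19,100,72,-60,34,0,0,-0.25,100,90,-75,43,0,0,-0.31,100,108,-90,52,0,0,-0.37,100,125.5,-106,60,0,0,-0.437,100,125.5,-106,60,0,0,-0.437,100,125.5,-106,60,0,0,-0.437,100,125.5,-106,60,0,0,-0.437,100])

```text
clock: 2.65
tool_pos: [488.8, -242.7, 344.6]
tcp_rot: [2.391, -2.038, -0.002]
contact_force: [-0.1, 0.1, -0.2]
width: 85.4
```

```bash
cat >> h.py <<'E'
def wray(s,u,v):
    m=cams.camera_model('wrist');x=(u-m['cx'])/m['fx'];y=(v-m['cy'])/m['fy'];r=np.hypot(x,y)
    d=np.array([np.sin(r)*x/r,-np.sin(r)*y/r,-np.cos(r)]);T=m['tool_from_camera']
    W=R.from_rotvec(s['tcp_rot']).as_matrix()
    return W@T[:3,3]+s['tool_pos'],W@(T[:3,:3]@d)
def wonz(s,u,v,z):
    o,d=wray(s,u,v);return o+d*(z-o[2])/d[2]
E
python3 - <<'E'
from h import *
from plan import *
did([125.5,-106,60],-.437);s=sensors.sense();print(s['tool_pos'],s['tcp_rot'],s['joint_positions'])
cv2.imwrite('pics/w1.png',cams.grab_frame('wrist'))
E
```

```text
cmd [ 489.2 -243.   344.7] 279.19
[ 488.81081202 -242.72037024  344.56665373] [ 2.39070693e+00 -2.03788123e+00 -1.75215155e-03] [-4.60908321e-01  3.00278125e-01 -8.33798261e-02  1.18826544e+00
  9.11683328e-05 -2.19070889e+00]
```

View pics/w1.png

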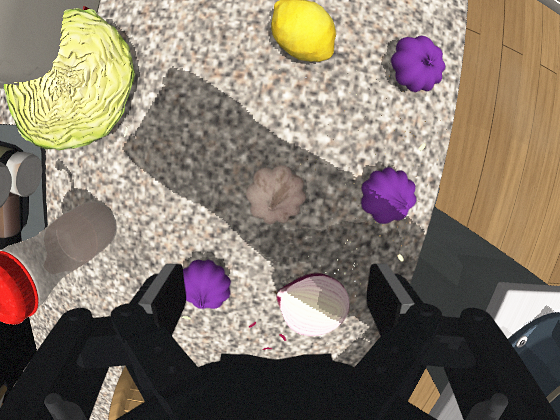

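The wrist view shows the off-white bulb at (276,194) in the arm's shadow. The onion half is at (315,303), and the purple bulbs are at (207,284), (388,195) and (417,63).

Run:
```python
from h import *
from plan import *
s=dict(tool_pos=np.array([488.81,-242.72,344.57]),tcp_rot=np.array([2.39070693e+00,-2.03788123e+00,-1.75215155e-03]))
print(wonz(s,276,194,28), [np.round(wonz(s,u,v,28)[:2]) for u,v in [(247,194),(305,194),(276,165),(276,223)]])
print('onion',wonz(s,314,305,20),'purple',wonz(s,388,195,28),wonz(s,207,284,28))
goto([490,-245,155+32],279.2,7)
```

```text
[ 489.64493213 -245.55696156   28.        ] [array([ 516., -241.]), array([ 464., -250.]), array([ 494., -272.]), array([ 485., -218.])]
onion [ 429.72678634 -129.7300607    20.        ] purple [ 385.10780516 -261.96150699   28.        ] [ 544.31411873 -141.73932614   28.        ]
shift [  2.1  -0.5 157.7] turn z -0.0001 per row [ 0.3  -0.07 22.53] -0.0 norm/row 22.5
```

>>> carry_out(grip_force=25, moves=[2.5,-0.5,25,0,0,0,100,2.5,-0.5,50,0,0,0,100,2.5,-0.5,75,0,0,0,100,2.5,-0.5,100,0,0,0,100,2.5,-0.5,120,0,0,0,100,2.5,-0.5,140,0,0,0,100,2.5,-0.5,155,0,0,0,100,2.5,-0.5,162,0,0,0,100,2.5,-0.5,162,0,0,0,100,2.5,-0.5,162,0,0,0,100])

```text
clock: 3.53
tool_pos: [490.2, -245.0, 183.5]
tcp_rot: [-2.393, 2.036, -0.001]
contact_force: [0.5, -0.5, 0.1]
width: 85.3
```

>>> carry_out(grip_force=25, moves=[0,0,0,0,0,0,20,0,0,0,0,0,0,20,0,0,0,0,0,0,20,0,0,0,0,0,0,20,0,0,0,0,0,0,20,0,0,0,0,0,0,20,0,0,0,0,0,0,20,0,0,0,0,0,0,20,0,0,0,0,0,0,20,0,0,0,0,0,0,20])

```text
clock: 4.37
tool_pos: [490.3, -245.6, 184.2]
tcp_rot: [-2.392, 2.036, -0.003]
contact_force: [-2.3, 0.2, 9.9]
width: 51.8
```

Run:
```python
from h import *
from plan import *
did([2.5,-.5,162],0);s=sensors.sense();print(s['tool_pos'],s['width'])
goto([490,-245,330],279.2,5)
cv2.imwrite('pics/w2.png',cams.grab_frame('wrist'))
```

```text
cmd [ 490.1 -245.4  182.7] 279.19
[ 490.2907301  -245.63346602  184.1935101 ] 51.844502019552
shift [  -0.4   -0.  -147.3] turn z -0.0001 per row [ -0.09  -0.   -29.46] -0.0 norm/row 29.5
```

View pics/w2.png

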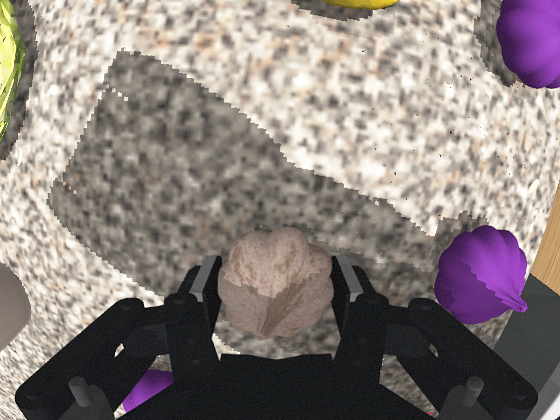

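The bulb is held between the pads at (275,285), with a width of 51.8 mm. Now I'll lift it.

>>> carry_out(grip_force=30, moves=[0,0,-5,0,0,0,20,0,0,-15,0,0,0,20,0,0,-30,0,0,0,20,0,0,-50,0,0,0,20,0,0,-70,0,0,0,20,0,0,-90,0,0,0,20,0,0,-110,0,0,0,20,0,0,-130,0,0,0,20,0,0,-148,0,0,0,20,0,0,-148,0,0,0,20])

```text
clock: 5.25
tool_pos: [490.7, -245.8, 335.2]
tcp_rot: [-2.391, 2.036, -0.009]
contact_force: [0.6, -0.5, -0.4]
width: 51.4
```

Run:
```python
from h import *
from plan import *
did([0,0,-148],0);s=sensors.sense();print(s['tool_pos'],s['width'],s['contact_force'])
goto([508.5,94,330],279.2,15)
goto([508.5,40,330],279.2,13)
w=cams.grab_frame('wrist');t=cams.grab_frame('scene')
cv2.imwrite('pics/w3.png',np.hstack([cv2.resize(w,(400,300)),cv2.resize(t,(400,300))]))
```

```text
cmd [ 490.1 -245.4  330.7] 279.19
[ 490.6748378  -245.81393886  335.233921  ] 51.3954635622677 [ 0.56684992 -0.45662962 -0.3981267 ]
shift [-332.1  -72.4    0.7] turn z -0.0001 per row [-22.14  -4.83   0.05] -0.0 norm/row 22.7
shift [-278.8  -63.8    0.7] turn z -0.0001 per row [-21.45  -4.91   0.05] -0.0 norm/row 22.0
```

View pics/w3.png

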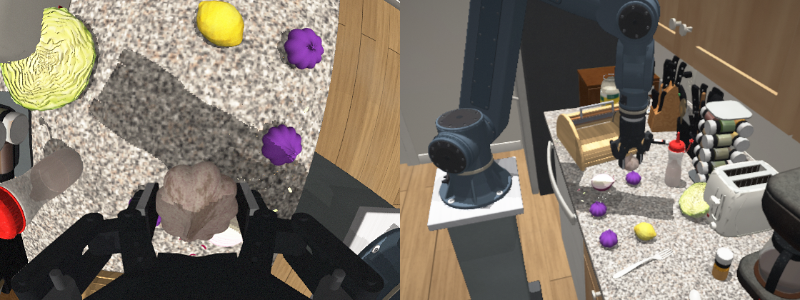

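>>> carry_out(moves=[-22,-5,0,0,0,0,20,-44,-10,0,0,0,0,20,-66,-15,0,0,0,0,20,-90,-20,0,0,0,0,20,-115,-25,0,0,0,0,20,-145,-32,0,0,0,0,20,-175,-38,0,0,0,0,20,-205,-45,0,0,0,0,20,-235,-52,0,0,0,0,20,-260,-58,0,0,0,0,20])

```text
clock: 6.18
tool_pos: [505.2, 22.3, 329.9]
tcp_rot: [2.392, -2.035, -0.002]
contact_force: [-0.8, 0.1, 0.3]
width: 51.4
```

Run:
```python
from h import *
from plan import *
did([-260,-58,0],0)
goto([508.5,92,325],279.2,5)
```

```text
cmd [505.8  20.5 330.7] 279.19
shift [-70.1 -14.1   5.7] turn z -0.0001 per row [-14.03  -2.82   1.14] -0.0 norm/row 14.4
```

>>> carry_out(moves=[-14,-3,0,0,0,0,20,-28,-6,0,0,0,0,20,-42,-9,0,0,0,0,20,-56,-12,0,0,0,0,20,-70,-14,0,0,0,0,20,-70,-14,10,0,0,0,20,-70,-14,25,0,0,0,20,-70,-14,40,0,0,0,20,-70,-14,40,0,0,0,20,-70,-14,40,0,0,0,20])

```text
clock: 7.02
tool_pos: [507.8, 91.3, 289.5]
tcp_rot: [2.39, -2.035, -0.003]
contact_force: [-0.4, 0.9, -0.6]
width: 51.2
```

Run:
```python
from h import *
from plan import *
did([-70,-14,40],0)
s=sensors.sense();print(s['tool_pos'],s['tcp_rot'],s['contact_force'])
for n in ['wrist','scene','top']: cv2.imwrite(f'pics/{n}4.png',cams.grab_frame(n))
t=cv2.imread('pics/top4.png');q=cv2.imread('pics/scene4.png')
cv2.imwrite('pics/c4.png',np.hstack([cv2.resize(t[120:290,90:260],(400,400)),cv2.resize(q[120:240,200:320+0],(400,400))]))
```

```text
cmd [508.4  91.8 290.7] 279.19
[507.76751577  91.32767405 289.45524601] [ 2.39003041 -2.03498425 -0.00282388] [-0.42784749  0.93771376 -0.63796152]
```

View pics/wrist4.png

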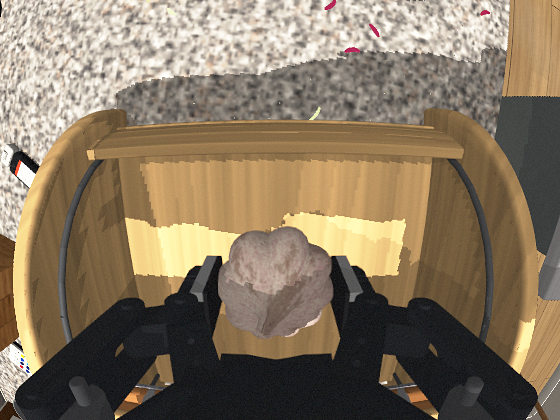

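View pics/c4.png

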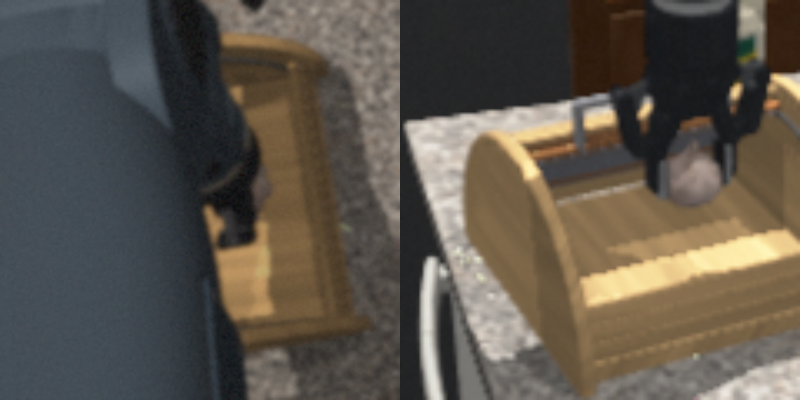

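The bulb at (275,285) is over the open floor and laterally centred. The sill's inner edge runs (88,158) to (462,157). Next I'll check the sill position.

Run:
```python
from h import *
from plan import *
s=dict(tool_pos=np.array([507.8,91.3,289.5]),tcp_rot=np.array([2.39003041,-2.03498425,-0.00282388]))
f=R.from_rotvec(s['tcp_rot']).as_matrix()[:,0]
for p in [(88,158),(462,157),(95,140),(275,156),(275,128)]:
    q=wonz(s,*p,66);print(p,q,'ahead',np.dot(q-s['tool_pos'],f))
```

```text
(88, 158) [640.37255602  59.92463747  66.        ] ahead 52.04483635395337
(462, 157) [393.07239002  19.48815135  66.        ] ahead 52.532909141145296
(95, 140) [635.37699181  47.32020291  66.        ] ahead 63.69149271737864
(275, 156) [516.25006338  42.81912729  66.        ] ahead 49.14063846977636
(275, 128) [518.91710348  26.2587251   66.        ] ahead 65.91442578488095
```

>>> carry_out(moves=[0,0,15,0,0,0,20,0,0,30,0,0,0,20,0,0,45,0,0,0,20,0,0,58,0,0,0,20,0,0,68,0,0,0,20,0,0,76,0,0,0,20,0,0,82,0,0,0,20,0,0,85,0,0,0,20,0,0,85,0,0,0,20,0,0,85,0,0,0,20])

```text
clock: 8.0
tool_pos: [508.6, 91.8, 206.0]
tcp_rot: [-2.392, 2.036, -0.0]
contact_force: [0.4, 0.5, 0.2]
width: 51.2
```

>>> carry_out(moves=[0,0,1,0,0,0,20,0,0,2,0,0,0,20,0,0,2,0,0,0,20,0,0,2,0,0,0,62,0,0,2,0,0,0,65,0,0,2,0,0,0,68,0,0,2,0,0,0,72,0,0,2,0,0,0,80,0,0,2,0,0,0,90,0,0,2,0,0,0,90])

```text
clock: 8.83
tool_pos: [508.4, 91.8, 203.7]
tcp_rot: [2.392, -2.036, -0.0]
contact_force: [-0.1, -0.1, 0.1]
width: 76.7
```

Run:
```python
from h import *
from plan import *
did([0,0,87],0)
s=sensors.sense();print(s['tool_pos'],s['width'],s['contact_force'])
cv2.imwrite(f'pics/w5.png',cams.grab_frame('wrist'))
```

```text
cmd [508.4  91.8 203.7] 279.19
[508.39154046  91.80627474 203.66891261] 76.71154743811047 [-0.09904967 -0.11342543  0.11462207]
```

View pics/w5.png

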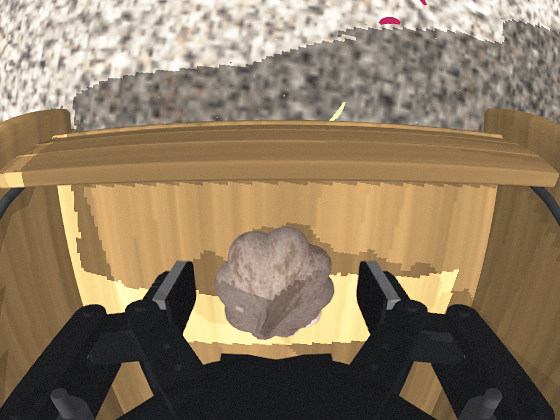

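The bulb is released at (275,283) and stands inside the bin. Next I'll lift straight up.

>>> carry_out(moves=[0,0,-10,0,0,0,90,0,0,-25,0,0,0,90,0,0,-45,0,0,0,90,0,0,-70,0,0,0,90,0,0,-95,0,0,0,90,0,0,-120,0,0,0,90,0,0,-145,0,0,0,90,0,0,-170,0,0,0,90,0,0,-196,0,0,0,70,0,0,-196,0,0,0,70])

```text
clock: 9.72
tool_pos: [509.0, 91.9, 405.3]
tcp_rot: [-2.388, 2.033, -0.008]
contact_force: [0.2, -0.8, 0.1]
width: 60.5
```

Run:
```python
from h import *
from plan import *
did([0,0,-196],0)
s=sensors.sense();print(s['tool_pos'],s['width'],s['contact_force'],s['joint_positions'])
goto([495.6,167,405],189.2,15)
```

```text
cmd [508.4  91.8 399.7] 279.19
[508.95552221  91.92265918 405.31911491] 60.463759824889316 [ 0.23104899 -0.76376829  0.12487409] [ 1.78705315e-01  2.21068848e-01 -3.47276741e-02  1.30749422e+00
 -8.21873856e-05 -1.55250815e+00]
shift [-76.2   0.6  -5.3] turn z 1.5706 per row [-5.08  0.04 -0.35] 0.1047 norm/row 5.1
```

>>> carry_out(moves=[-5,0,0,0,0,0.08,70,-10,0,0,0,0,0.18,70,-15,0,0,0,0,0.29,70,-20,0,0,0,0,0.4,70,-25,0,0,0,0,0.51,70,-32,0,0,0,0,0.62,70,-40,0,0,0,0,0.73,70,-48,0,0,0,0,0.84,70,-56,0,0,0,0,0.95,70,-64,0,0,0,0,1.06,70])

```text
clock: 10.55
tool_pos: [497.9, 155.3, 400.1]
tcp_rot: [-1.026, 2.969, -0.0]
contact_force: [0.7, 0.4, -0.2]
width: 59.7
```

Run:
```python
from h import *
from plan import *
did([-64,0,0],1.06)
goto([495.6,167,400],189.2,6)
```

```text
cmd [498.2 155.  399.7] 218.46
shift [-5.4 11.  -0.3] turn z 0.5106 per row [-0.9   1.83 -0.05] 0.0851 norm/row 2.0
```

>>> carry_out(moves=[-1,2,0,0,0,0.1,70,-2,4,0,0,0,0.2,70,-3,6,0,0,0,0.3,70,-4,9,0,0,0,0.4,70,-5,11,0,0,0,0.5,70,-5,11,0,0,0,0.51,70,-5,11,0,0,0,0.51,60,-5,11,0,0,0,0.51,60,-5,11,0,0,0,0.51,60,-5,11,0,0,0,0.51,60])

```text
clock: 11.38
tool_pos: [495.3, 166.6, 399.7]
tcp_rot: [0.255, -3.131, 0.0]
contact_force: [-0.5, -0.3, 0.1]
width: 51.4
```

Run:
```python
from h import *
from plan import *
did([-5,11,0],.51)
s=sensors.sense();print(list(s['tool_pos']),s['width'],list(s['tcp_rot']))
cv2.imwrite(f'pics/w6.png',cams.grab_frame('wrist'))
```

```text
cmd [495.3 166.7 399.7] 189.24
[np.float64(495.2532602733916), np.float64(166.60897003753783), np.float64(399.7469644875528)] 51.39263184487947 [np.float64(0.2550653152682158), np.float64(-3.131207926322463), np.float64(0.0002088561839574654)]
```

View pics/w6.png

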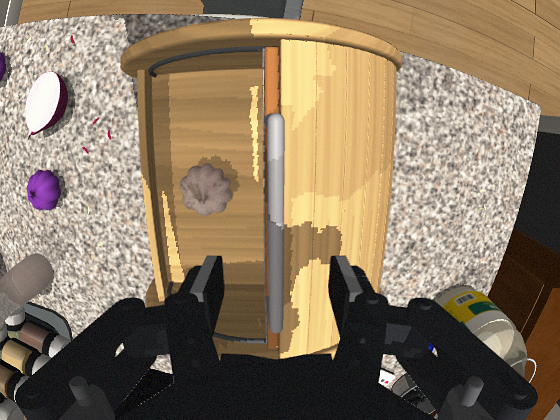

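The handle bar runs along column 276 from (276,116) to (276,332), centred between the jaws. The bulb is at (205,190), standing on the bin floor.

Run:
```python
from h import *
from plan import *
s=dict(tool_pos=np.array([495.25,166.6,399.75]),tcp_rot=np.array([.25507,-3.13121,0.0002]))
for z in (177,180):
    a,b=wonz(s,276,115,z),wonz(s,276,333,z);print(a,b,np.linalg.norm(a-b),(a+b)/2)
print(wonz(s,206,190,45))
goto([494.5,166.6,340],189.24,5)
```

```text
[423.36380898 154.8803346  177.        ] [573.5694108  179.53039734 177.        ] 152.2148100868277 [498.46660989 167.20536597 177.        ]
[423.37889303 154.88144643 180.        ] [571.24655816 179.14783316 180.        ] 149.84560025553353 [497.31272559 167.0146398  180.        ]
[509.29721818  95.28983841  45.        ]
shift [ 0.8 -0.  59.7] turn z -0.0001 per row [ 0.16 -0.   11.94] -0.0 norm/row 11.9
```

>>> carry_out(grip_force=20, moves=[0,0,12,0,0,0,60,0,0,24,0,0,0,60,0,0,36,0,0,0,60,0,0,46,0,0,0,60,0,0,54,0,0,0,60,0,0,59,0,0,0,60,0,0,60,0,0,0,60,0,0,60,0,0,0,30,0,0,60,0,0,0,20,0,0,60,0,0,0,15])

```text
clock: 12.27
tool_pos: [495.5, 166.8, 340.2]
tcp_rot: [-0.253, 3.131, 0.0]
contact_force: [0.3, -0.2, 0.6]
width: 15.4
```

>>> carry_out(grip_force=20, moves=[0,0,0,0,0,0,10,0,0,0,0,0,0,5,0,0,0,0,0,0,5,0,0,0,0,0,0,5,0,0,0,0,0,0,5,0,0,0,0,0,0,5,0,0,0,0,0,0,5,0,0,0,0,0,0,5,0,0,0,0,0,0,5,0,0,0,0,0,0,5])

```text
clock: 13.1
tool_pos: [495.4, 166.8, 340.2]
tcp_rot: [-0.253, 3.13, 0.0]
contact_force: [-1.0, 0.0, 5.2]
width: 9.0
```

Run:
```python
from h import *
from plan import *
did([0,0,60],0)
s=sensors.sense();print(list(s['tool_pos']),s['width'],s['contact_force'])
cv2.imwrite(f'pics/w7.png',cams.grab_frame('wrist'))
# arc: start angle
for a0 in (1.676,1.64):
  for q in np.linspace(a0,.476,21):
    print(round(q-.476,3),np.round([165*(np.cos(q)-np.cos(a0)),165*(np.sin(a0)-np.sin(q))],1),end=' ')
  print()
```

```text
cmd [495.3 166.7 339.7] 189.24
[np.float64(495.4096805133196), np.float64(166.80513688981503), np.float64(340.1966467096559)] 9.033865522209236 [-1.02637766  0.02089893  5.23401314]
1.2 [0. 0.] 1.14 [ 9.9 -0.7] 1.08 [19.8 -0.9] 1.02 [29.7 -0.5] 0.96 [39.5  0.6] 0.9 [49.3  2.2] 0.84 [58.9  4.4] 0.78 [68.4  7.2] 0.72 [77.7 10.5] 0.66 [86.8 14.4] 0.6 [95.7 18.9] 0.54 [104.2  23.8] 0.48 [112.5  29.3] 0.42 [120.4  35.3] 0.36 [127.9  41.7] 0.3 [135.1  48.5] 0.24 [141.8  55.8] 0.18 [148.1  63.4] 0.12 [153.9  71.5] 0.06 [159.2  79.8] 0.0 [164.   88.5] 
1.164 [0. 0.] 1.106 [ 9.6 -0.4] 1.048 [19.2 -0.2] 0.989 [28.8  0.5] 0.931 [38.3  1.8] 0.873 [47.7  3.6] 0.815 [57.  6.] 0.757 [66.2  9. ] 0.698 [75.1 12.4] 0.64 [83.9 16.4] 0.582 [92.4 20.8] 0.524 [100.6  25.8] 0.466 [108.5  31.2] 0.407 [116.1  37.1] 0.349 [123.3  43.4] 0.291 [130.2  50.1] 0.233 [136.7  57.2] 0.175 [142.7  64.7] 0.116 [148.3  72.5] 0.058 [153.4  80.6] 0.0 [158.1  89. ]
```

View pics/w7.png

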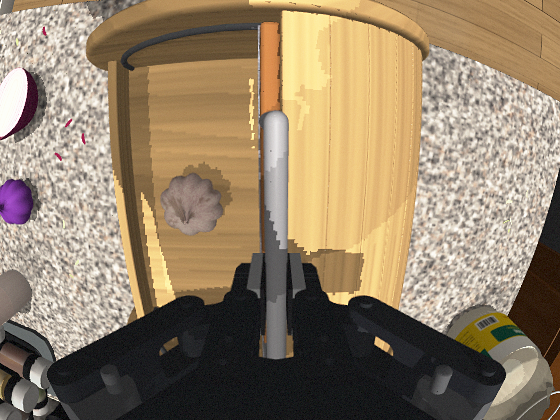

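>>> carry_out(moves=[0,-5,0,0,0,0,5,0,-10,-0.5,0,0,0,5,0,-15,-0.5,0,0,0,5,0,-20,-0.5,0,0,0,5,0,-25,-0.5,0,0,0,5,0,-30,0,0,0,0,5,0,-35,0.5,0,0,0,5,0,-40,1,0,0,0,5,0,-45,2,0,0,0,5,0,-50,3,0,0,0,5])

```text
clock: 13.98
tool_pos: [503.6, 116.9, 336.7]
tcp_rot: [-0.253, 3.131, 0.0]
contact_force: [2.6, 3.4, 3.2]
width: 9.0
```

Run:
```python
from h import *
from plan import *
did([0,-50,3],0)
s=sensors.sense();print(list(s['tool_pos']),list(s['tcp_rot']),s['width'],s['contact_force'])
cv2.imwrite(f'pics/w8.png',cams.grab_frame('wrist'))
```

```text
cmd [503.3 117.4 336.7] 189.24
[np.float64(503.562194297038), np.float64(116.92554237454276), np.float64(336.73251715966245)] [np.float64(-0.25284883022216387), np.float64(3.130833720849163), np.float64(2.069845806223e-05)] 8.999855517163963 [2.55109636 3.37881198 3.21934693]
```

View pics/w8.png

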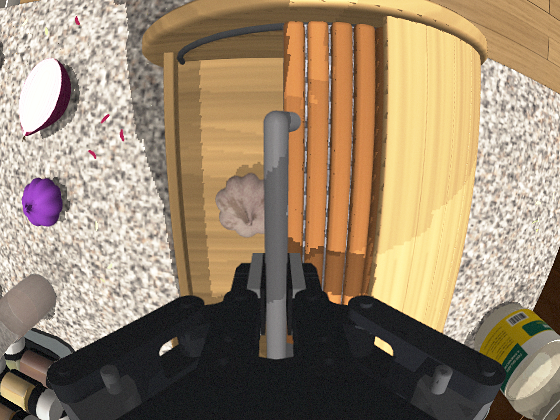

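>>> carry_out(moves=[0,-9,2.5,0,0,0,5,0,-18.5,5.5,0,0,0,5,0,-28,9,0,0,0,5,0,-37,13.5,0,0,0,5,0,-46,18,0,0,0,5,0,-54,23.5,0,0,0,5,0,-62.5,29,0,0,0,5,0,-70,35.5,0,0,0,5,0,-77.5,42,0,0,0,5,0,-77.5,42,0,0,0,5])

```text
clock: 14.87
tool_pos: [516.1, 39.0, 293.4]
tcp_rot: [0.251, -3.131, 0.003]
contact_force: [6.8, -1.0, -0.8]
width: 8.8
```

Run:
```python
from h import *
from plan import *
did([0,-77.5,42],0)
s=sensors.sense();print(list(s['tool_pos']),list(s['tcp_rot']),s['width'],s['contact_force'])
cv2.imwrite(f'pics/w9.png',cams.grab_frame('wrist'))
```

```text
cmd [515.7  40.9 294.7] 189.24
[np.float64(516.140104778792), np.float64(39.03151483168136), np.float64(293.41720864877317)] [np.float64(0.25050785631352995), np.float64(-3.131357680405199), np.float64(0.0030313566195238123)] 8.77171002708067 [ 6.80004451 -1.00133545 -0.76403012]
```

View pics/w9.png

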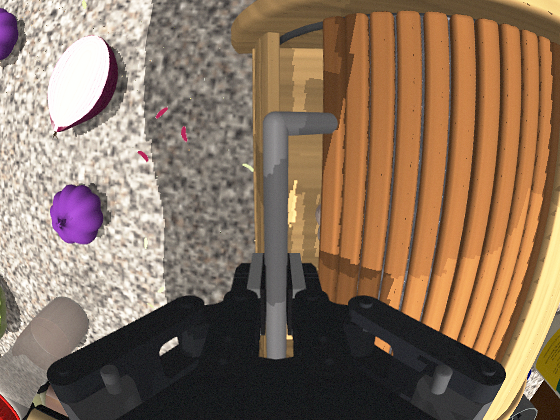

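>>> carry_out(moves=[0,-3.5,3.5,0,0,0,5,0,-7,7,0,0,0,5,0,-10,11,0,0,0,5,0,-13.5,14.5,0,0,0,5,0,-16.5,18.5,0,0,0,5,0,-19.5,22.5,0,0,0,5,0,-22,26.5,0,0,0,5,0,-25,30.5,0,0,0,5,0,-27.5,35,0,0,0,5,0,-27.5,35,0,0,0,5])

```text
clock: 15.75
tool_pos: [520.4, 12.5, 258.9]
tcp_rot: [-0.251, 3.131, -0.004]
contact_force: [6.2, -4.5, 0.2]
width: 9.2
```

Run:
```python
from h import *
from plan import *
did([0,-27.5,35],0)
s=sensors.sense();print(list(s['tool_pos']),list(s['tcp_rot']),s['width'],s['contact_force'])
cv2.imwrite(f'pics/w10.png',cams.grab_frame('wrist'))
```

```text
cmd [520.1  13.7 259.7] 189.24
[np.float64(520.4477303324365), np.float64(12.472413168694093), np.float64(258.88875586662886)] [np.float64(-0.2514176640996105), np.float64(3.131336807567086), np.float64(-0.0036660637634228083)] 9.249557493337598 [ 6.1878074  -4.549654    0.16142823]
```

View pics/w10.png

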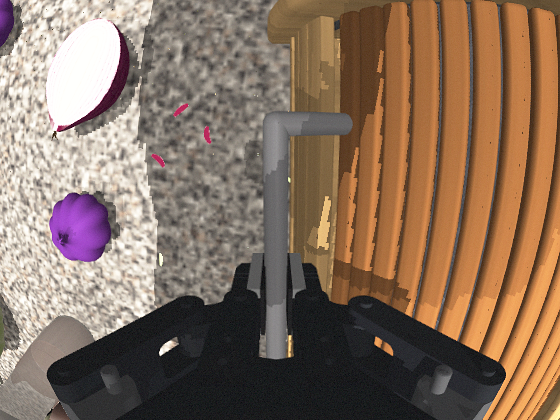

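>>> carry_out(moves=[0,-0.5,2,0,0,0,5,0,-1.5,4,0,0,0,5,0,-2.5,6,0,0,0,5,0,-3.5,8,0,0,0,5,0,-4,9,0,0,0,5,0,-4.5,10,0,0,0,5,0,-4.5,11,0,0,0,5,0,-5,12,0,0,0,5,0,-5,12,0,0,0,5,0,-5,12,0,0,0,5])

```text
clock: 16.63
tool_pos: [521.3, 7.0, 247.8]
tcp_rot: [-0.25, 3.131, -0.008]
contact_force: [4.5, -12.1, 6.5]
width: 9.1
```

Run:
```python
from h import *
from plan import *
did([0,-5,12],0)
s=sensors.sense();print(list(s['tool_pos']),s['width'],s['contact_force'])
cv2.imwrite(f'pics/w11.png',cams.grab_frame('wrist'))
a=cams.grab_frame('scene')[120:250,190:370];cv2.imwrite('pics/s11.png',cv2.resize(a,(720,520),interpolation=2))
```

```text
cmd [521.    8.8 247.7] 189.24
[np.float64(521.3213016603834), np.float64(7.035665919929358), np.float64(247.75906367630836)] 9.051220190724443 [  4.47053049 -12.0753228    6.47863325]
```

View pics/w11.png

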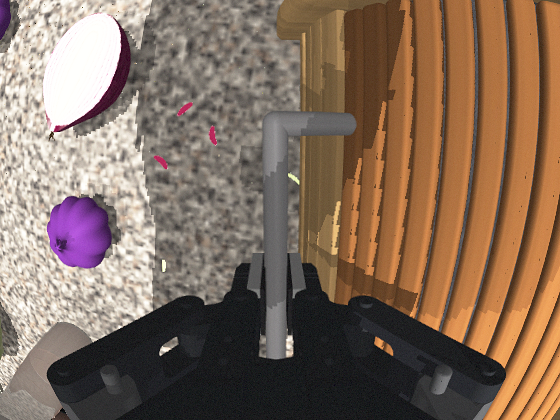

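View pics/s11.png

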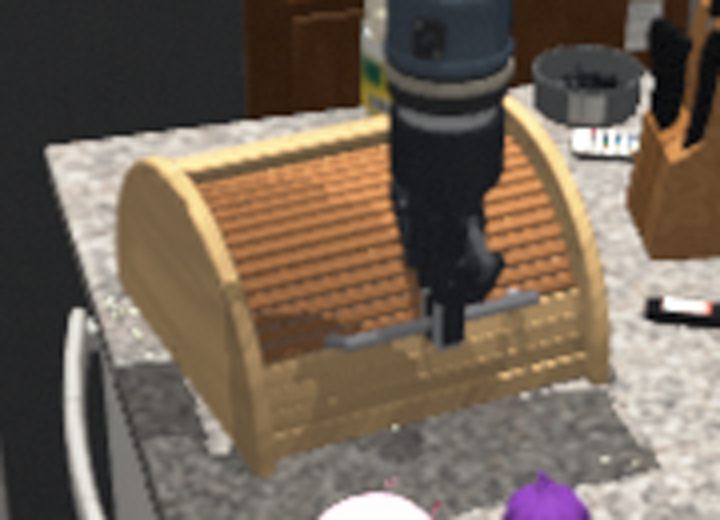

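>>> carry_out(moves=[0,-1,1,0,0,0,5,0,-2,2,0,0,0,5,0,-2,3,0,0,0,5,0,-2,4,0,0,0,5,0,-2,5,0,0,0,5,0,-2,6,0,0,0,5,0,-2,7,0,0,0,5,0,-2,7,0,0,0,5,0,-2,7,0,0,0,5,0,-2,7,0,0,0,5])

```text
clock: 17.57
tool_pos: [522.0, 6.3, 243.2]
tcp_rot: [-0.252, 3.127, -0.002]
contact_force: [-1.7, -0.5, 31.3]
width: 9.2
```

>>> carry_out(moves=[0,0,0,0,0,0,18,0,0,0,0,0,0,18,0,0,0,0,0,0,18,0,0,0,0,0,0,18,0,0,0,0,0,0,18,0,0,0,0,0,0,18,0,0,0,0,0,0,18,0,0,0,0,0,0,18,0,0,0,0,0,0,18,0,0,0,0,0,0,18])

```text
clock: 18.4
tool_pos: [521.3, 6.8, 240.7]
tcp_rot: [0.253, -3.131, 0.0]
contact_force: [0.5, -0.6, 0.0]
width: 15.3
```

Run:
```python
from h import *
from plan import *
did([0,-2,7],0)
s=sensors.sense();print(list(s['tool_pos']),s['width'],s['contact_force'])
cv2.imwrite(f'pics/w12.png',cams.grab_frame('wrist'))
```

```text
cmd [521.3   6.8 240.7] 189.24
[np.float64(521.2692889927142), np.float64(6.8294845559682775), np.float64(240.70135205372478)] 15.348791491552785 [ 0.4817105  -0.60588016  0.02592377]
```

View pics/w12.png

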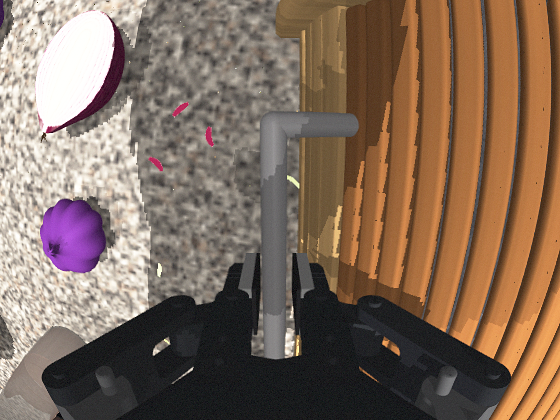

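The bar at column 274 is free between the pads with zero force, and the cover reads as down on the sill. I'll retreat straight up.

>>> carry_out(moves=[0,-0.5,-3,0,0,0,18,0,-0.5,-8,0,0,0,18,0,-0.5,-15,0,0,0,18,0,-0.5,-25,0,0,0,18,0,-0.5,-40,0,0,0,18,0,-0.5,-60,0,0,0,18,0,-0.5,-85,0,0,0,18,0,-0.5,-110,0,0,0,18,0,-0.5,-140,0,0,0,18,0,-0.5,-160,0,0,0,18])

```text
clock: 19.28
tool_pos: [521.2, 6.3, 404.5]
tcp_rot: [-0.253, 3.128, -0.001]
contact_force: [1.1, 0.9, 0.5]
width: 15.2
```

Run:
```python
from h import *
from plan import *
did([0,-.5,-160],0)
s=sensors.sense();print(list(s['tool_pos']),list(s['tcp_rot']),s['width'],s['contact_force'])
cv2.imwrite(f'pics/w13.png',cams.grab_frame('wrist'))
a=cams.grab_frame('scene')[120:250,190:370];cv2.imwrite('pics/s13.png',cv2.resize(a,(720,520),interpolation=2))
```

```text
cmd [521.4   6.3 400.7] 189.24
[np.float64(521.1936093487841), np.float64(6.335468120431839), np.float64(404.4848323229098)] [np.float64(-0.25266200362303015), np.float64(3.1282499380446063), np.float64(-0.000539671519994608)] 15.157000011420406 [1.132128   0.89767901 0.47702666]
```

View pics/w13.png

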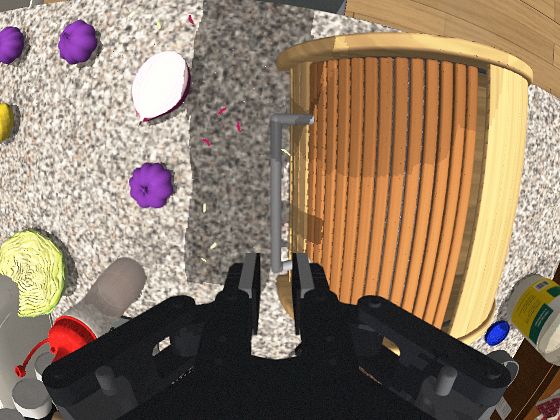

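View pics/s13.png

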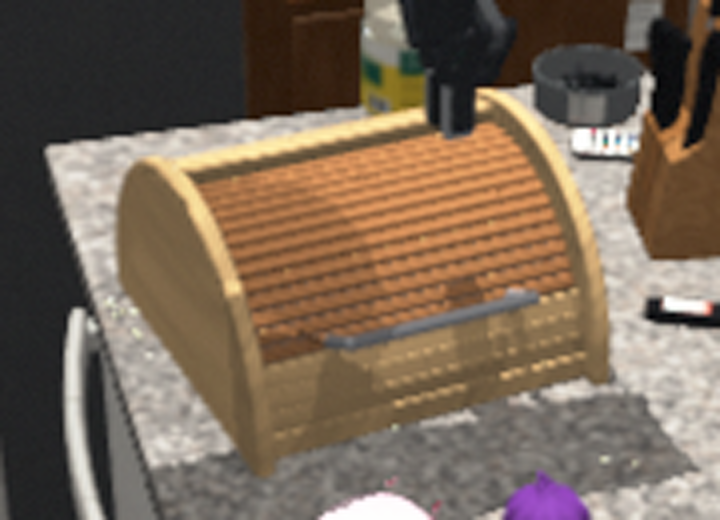

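Run:
```python
from h import *
s=sensors.sense()
def tw(w,sc):
    o1,d1=wray(s,*w);o2,d2=ray('scene',*sc);t=np.linalg.lstsq(np.stack([d1,-d2],1),o2-o1,rcond=None)[0]
    p,q=o1+d1*t[0],o2+d2*t[1];return (p+q)/2,np.linalg.norm(p-q)
S=lambda x,y:(190+x/4,120+y/4)
a=tw((276,118),S(335,342));b=tw((277,269),S(533,297));print(a,b)
m=(a[0]+b[0])/2;ax=np.array([498.4,151,15.]);f=np.array([.16,-.987,0])
for q in (0,.05,.1):
  p=ax+f*165*np.cos(q+.476);p[2]+=165*np.sin(q+.476)
  y=np.array([.987,.16,0])*70
  print(q,p,[np.round(((np.array(proj('scene',p+k*y))-[190,120])*4)) for k in(-1,1)])
```

```text
(array([448.8575556 ,  -3.48637583,  91.48582297]), np.float64(11.26757368368257)) (array([593.19015979,  19.14862768,  90.39575543]), np.float64(4.316602422013157))
0 [521.86524238   6.24878607  90.60753933] [array([350., 343.]), array([534., 297.])]
0.05 [521.23130862  10.15936498  97.84288285] [array([347., 331.]), array([531., 285.])]
0.1 [520.54030847  14.42197212 104.8711623 ] [array([344., 319.]), array([529., 274.])]
```

Measured handle height is about 91 mm (90.6 expected when shut), and its pixel rows match cover angle 0. I'm handing in.

Run:
```python
from h import *
s=sensors.sense();print(s['clock'],s['contact_force'],abs(np.array(s['joint_vel'])).max())
print(ticket.finish_job())
```

```text
19.3833 [0.92659594 0.13057824 0.24213761] 0.0822913083491679
the job is handed in; nothing more can be done
None
```

The garlic bulb is in the bin and the cover is rolled fully shut over it. I handed the job in at about 19.4 s of the 48 s allowed.

- **Bulb:** I picked the off-white bulb rather than the purple ones and set it on the bin floor at about (509, 95). Wrist pictures after release showed it standing there, and it was last visible partway through closing.
- **Cover:** I pinched the handle from above and led it round its arc until it met the stop, at about 31 N on the wrist. I then let go and lifted clear.
- **Last checks:** Two views put the handle at 90–91 mm high, against 90.6 mm expected when shut. Its rows in the scene picture match cover angle 0. The gripper was well above the bin and touching nothing.
- **Disagreements:**
  - The sight lines for the handle's two ends missed each other by 11 mm and 4 mm. I put this down to imprecise end pixels, since the handle heights and rows agreed.
  - The first two-view fix of the bulb put it 8 mm too low, so I used the close wrist view for the grasp instead.

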